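# Re-rack the desk things in reverse order

### The job

Move the four things that stand in a row on the cork pads of the old board into the new divided rack, one to a compartment, in reverse order: the thing at the left end goes into the right-most compartment, its neighbour into the next, and so on until the thing from the right end stands left-most. Stand each one upright on the floor of the rack, in the middle of its compartment, and do not disturb the mug, the calculator or the marker pen.

Things in the scene. Friction and masses are not known exactly. Their poses are not given: they have to be found in the camera images.
- ink_mid (a point): square dark ink bottle, loose, upright: body 42 x 42 mm and 50 mm high, sloping shoulders and a 26 mm round black cap above, 66 mm tall in all, 110 g. Its origin is its centre, half-way up; z is up along its axis. x and y are square to its sides. It starts square to the old board within 0.12 rad.
- glue_mid (a point): glue stick standing upright, loose: round, 24 mm diameter, 86 mm tall, white barrel with an orange cap, 30 g. Its origin is its centre, half-way up; z is up along its axis.
- loupe_mid (a point): black stand loupe, loose, upright: a round ring of 47 mm diameter, 32 mm tall, 60 g. Its origin is its centre, half-way up; z is up along its axis. It is low: grip it across its full diameter, a few mm above its centre so that the fingertips stay clear of the board.
- jar_mid (a point): small white round jar with a steel screw cap, loose, upright: 36 mm diameter, 46 mm tall, 60 g. Its origin is its centre, half-way up; z is up along its axis.
- old_board: old rack: plain brown board 80 x 284 x 6 mm, fixed, no walls, with four cork pads in a row on it. Origin at the centre of its underside; y runs along the row, to the robot's left (turned at most 0.1 rad), x across it, away from the robot. Places at y = +105, +35, -35, -105 mm, left to right. It lies nearer than the new rack, or farther. Fingers fit in front of and behind a thing, not between two.
- new_rack: new rack, empty: pale board 80 x 284 mm, fixed, five upright dividers making four compartments (66 mm wide), open at front and back. Floor 6 mm, divider tops 19 mm above the desk. Origin at the centre of its underside; y along the row, to the robot's left (turned at most 0.1 rad), x across, away from the robot. Compartment middles: x = 0, y = +105, +35, -35, -105 mm, left to right.
- ink_pad: square cork pad 58 x 58 x 3 mm, fixed on the old board, on which the ink bottle stands at the start (the four things are in a different order every time); its top is 9 mm above the desk. Origin at the centre of its underside. It stays, and so marks where the ink bottle came from.
- glue_pad: square cork pad 58 x 58 x 3 mm, fixed on the old board, on which the glue stick stands at the start (the four things are in a different order every time); its top is 9 mm above the desk. Origin at the centre of its underside. It stays, and so marks where the glue stick came from.
- loupe_pad: square cork pad 58 x 58 x 3 mm, fixed on the old board, on which the loupe stands at the start (the four things are in a different order every time); its top is 9 mm above the desk. Origin at the centre of its underside. It stays, and so marks where the loupe came from.
- jar_pad: square cork pad 58 x 58 x 3 mm, fixed on the old board, on which the jar stands at the start (the four things are in a different order every time); its top is 9 mm above the desk. Origin at the centre of its underside. It stays, and so marks where the jar came from.
- mug: bystander: tea mug, 78 mm diameter, 92 mm tall, blue and white, handle to one side, loose. Origin at the centre of its underside. Leave it alone.
- calc: bystander: pocket calculator, 115 x 68 x 12 mm, dark grey, loose, lying flat. Origin at the centre of its underside. Leave it alone.
- marker: bystander: black marker pen, 125 mm long, 18 mm thick, loose, lying. Origin at the middle of its underside. Leave it alone.
- pen_pot: grey round pot, 80 mm diameter, 98 mm tall, pens in it standing higher (up to about 170 mm), fixed, in front of the nearer rack, on the robot's side. Origin at the centre of its underside. Keep the gripper and the arm clear of it.
Mind the look-alikes: they are no part of the job. What is shaped like the part that bears ink_mid but green or purple is not meant.

How it is judged:
By the outcome, as a careful person would: the job done as asked, in the order asked, and still so for the second after the job is handed in, with the robot touching nothing.
It also fails if it takes over 106 s, if anything falls off the work surface, if the arm or the gripper's body presses on something with over 40 N, if the wrist force passes 120 N, or if a joint passes its speed limit or range.

### The arm

A 6-joint arm with a two-finger parallel gripper is mounted at the origin on the work surface; the furniture and walls round the work are solid. World frame = base frame: x ahead of the robot, y to its left, z up, the work surface at z = 0. Lengths are in m, angles in rad, forces in N, time in s.
With the tool pointing down it reaches from about 0.25 to 0.775 m from the base axis. Payload 4 kg.
Tool frame: the origin (TCP) lies where the fingers leave the gripper's body, on its centre line; the fingertips stand 97 mm ahead of it and the grasp point (between the pads) lies 78 mm ahead of it; z points along the fingers, y is the line along which they close (so a half turn about z gives the same grasp; the last joint's range is limited). The gripper opens to 94 mm and grips with 3 to 60 N. Pads are 16 mm wide; open, the fingers measure 119 mm over their backs; the gripper's body (75 mm by 177 mm) begins 78 mm behind the grasp point.
Start: joints at [-0.103, 0.087, 1.371, -0, 1.684, -0.103], TCP at [0.55, -0, 0.303] pointing down, gripper open.
Joint ranges: [-3.1, 3.1], [-0.76, 2.03], [0.27, 2.55], [-1.08, 4.22], [0.17, 2.65], [-2.57, 2.57]. Speed limits (rad/s): [2.79, 2.79, 3.14, 3.14, 3.14, 3.14].

### API

Orientations are given as a rotation vector (axis times angle).
In Python, from rig import arm gives the robot as it stands.
- The arm moves only by the shell command python3 -m handwheel 'ROWS' [FORCE]. ROWS is JSON, a list of rows, each an object with "jaw": the opening, from -1 (shut) to 1 (fully open), so that 0 is half open; "slide": the shift along the tool's x, y, z in units of 0.25 m (1.0 is 0.25 m), a list of three; "rotation": the turn, a rotation vector about the tool's x, y, z in units of 0.5 rad (1.0 is 0.5 rad), a list of three. A call has exactly 8 rows; each row is the pose to reach, as a shift and turn from the pose commanded when the call began, along the tool's axes at that moment; what a row does not reach only later rows make up. A row lasts 1/12 s, in which the tool goes at most 41.7 mm and 7.16 degrees, less where a joint would pass 70% of its speed; a pose out of reach is approached as far as the arm can. A call with a number of a shift or a turn outside -1 to 1 is refused whole. A call with a gripper value outside its range is refused whole. The fingers move at their own pace and stop on an object; FORCE is the grip in N (left out, the last holds). Time passes only in rows, so rows that repeat a pose let the fingers close, or fill a call up. It gives the time, the measured TCP pose, the force, the opening and the grip force at its end, in the units of the state.
- arm.get_state(): the state, without advancing time (a new reading comes with each control period).
- arm.snapshot(name): name is "scene" or "side" or "wrist"; returns a dict with "color" (420x560x3 uint8, blue, green, red), "fov_y" (degrees; the focal length in pixels is half the picture's height over the tangent of half this angle, whatever the lens; pixels are square), "cx", "cy" (the principal point, pixels), "extrinsics" (4x4, takes a point from camera to world coordinates). Camera axes: x right, y down, z forward; pixel columns grow to the right and rows downward; lengths in m; the calibration is good to about 2 mm. A picture is of the moment at which its call begins. There is no depth.
- arm.hand_in(): hands the job in; it is judged then, once.
The state is a dict: "time_s": time; "qpos": joint angles; "dq": joint speeds; "effort": joint torques, N m; "tool_pos": TCP position; "ee_rot": TCP orientation; "contact_force": force on the tool from outside, world axes, zero at the start; "wrist_torque": the same for the moment, N m; "width": opening from 0.0 (shut) to 1.0 (fully open); "grip_force": force on a finger pad.
Only numpy, scipy, OpenCV 4.12 (cv2) and the standard library are available. Lean on these libraries where they do the work, as an engineer would, in place of code of your own. Each camera call takes 0.05 s, during which the arm holds its last target. There are 200 camera calls.

## Working session

There is one attempt and no reset: what is moved stays moved. The work goes in short steps, Python scripts to look and compute and a shell command to move; the robot and the scene stay as the last step left them, time stands still between calls to the robot, and variables do not carry over. Pictures are saved under pics/ and viewed, at most 14 in all, crops included, and the job is handed in when it is done.

```bash
ls; mkdir -p pics; cat > h.py <<'E'
import numpy as np,cv2
from rig import arm
from scipy.spatial.transform import Rotation as R
def snap(n,f):
    s=arm.snapshot(n); cv2.imwrite(f'pics/{f}.png',s['color']); np.save(f'pics/{f}.npy',s,allow_pickle=True); return s
def load(f): return np.load(f'pics/{f}.npy',allow_pickle=True).item()
def ray(s,u,v,z):
    f=210/np.tan(np.radians(s['fov_y'])/2); T=np.array(s['extrinsics'])
    d=T[:3,:3]@np.array([(u-s['cx'])/f,(v-s['cy'])/f,1]); o=T[:3,3]
    return (o+d*(z-o[2])/d[2])
def proj(s,p):
    f=210/np.tan(np.radians(s['fov_y'])/2); T=np.array(s['extrinsics'])
    c=T[:3,:3].T@(np.array(p)-T[:3,3]); return c[0]/c[2]*f+s['cx'],c[1]/c[2]*f+s['cy']
E
python3 - <<'E'
from h import *
for n in ['scene','side','wrist']:
    s=snap(n,n+'0'); print(n,s['fov_y'],s['cx'],s['cy'],np.round(s['extrinsics'],3).tolist())
s=arm.get_state(); print({k:np.round(v,3).tolist() for k,v in s.items()})
E
```

```text
pics
scene 56.621716911212694 283.92909372944257 209.11185558774906 [[0.888, -0.219, 0.405, 0.196], [-0.46, -0.469, 0.754, -0.558], [0.025, -0.855, -0.517, 0.509], [0.0, 0.0, 0.0, 1.0]]
side 49.28805419543365 269.70936805244946 214.3891317691762 [[-0.824, -0.19, 0.533, -0.096], [-0.566, 0.285, -0.773, 0.995], [-0.006, -0.939, -0.343, 0.483], [0.0, 0.0, 0.0, 1.0]]
wrist 68.79754634374903 279.50951985231467 212.14189149492174 [[1.0, 0.001, -0.002, 0.55], [0.0, -0.965, -0.26, 0.077], [-0.002, 0.26, -0.965, 0.384], [0.0, 0.0, 0.0, 1.0]]
{'time_s': 0.15, 'qpos': [-0.103, 0.088, 1.372, -0.0, 1.684, -0.103], 'dq': [0.002, -0.002, -0.006, 0.0, -0.002, 0.0], 'effort': [0.001, -34.064, -30.28, 0.072, 0.03, -0.0], 'tool_pos': [0.55, 0.0, 0.302], 'ee_rot': [-2.221, -2.22, 0.002], 'contact_force': [-0.674, -0.479, -0.459], 'wrist_torque': [0.027, 0.034, -0.004], 'grip_force': 0.0, 'width': 1.001}
```

View pics/scene0.png

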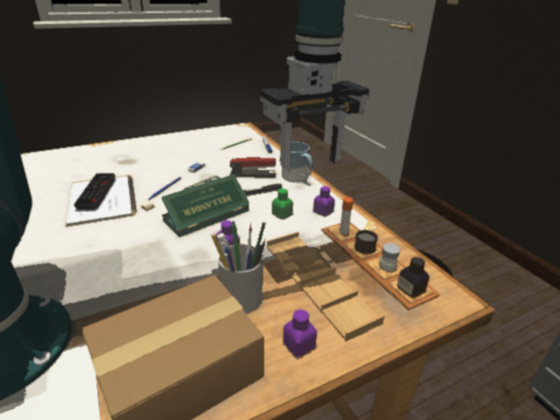

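View pics/side0.png

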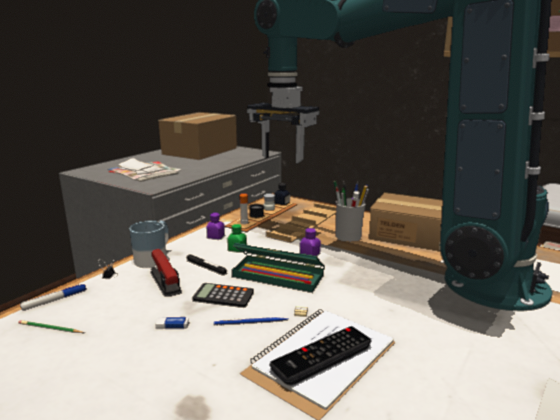

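View pics/wrist0.png

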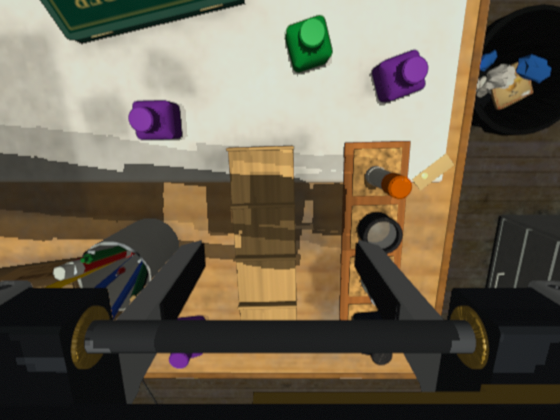

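Wrist view, with image right as +x and image up as +y. The old board's left end is at about (377,142), with glue (398,186) then loupe (380,232), and jar and ink behind the finger. The new rack is at about (262,150–320), and the pen pot at about (130,270). The order on the board, left to right, is glue, loupe, jar, ink. I'll shift the tool to −y to see the whole row.

```bash
python3 -m handwheel '[{"jaw":1,"slide":[-0.16,0,0],"rotation":[0,0,0]},{"jaw":1,"slide":[-0.32,0,0],"rotation":[0,0,0]},{"jaw":1,"slide":[-0.48,0,0],"rotation":[0,0,0]},{"jaw":1,"slide":[-0.6,0,0],"rotation":[0,0,0]},{"jaw":1,"slide":[-0.6,0,0],"rotation":[0,0,0]},{"jaw":1,"slide":[-0.6,0,0],"rotation":[0,0,0]},{"jaw":1,"slide":[-0.6,0,0],"rotation":[0,0,0]},{"jaw":1,"slide":[-0.6,0,0],"rotation":[0,0,0]}]' 20
python3 -c "
from h import *
s=snap('wrist','w1'); cv2.imwrite('pics/w1b.png',cv2.resize(s['color'],(800,600),interpolation=cv2.INTER_CUBIC))"
```

```text
time_s: 0.82
tool_pos: [0.55, -0.1488, 0.3026]
ee_rot: [-2.219, -2.223, -0.001]
contact_force: [-0.7, -0.1, -0.3]
width: 1.0
grip_force: 0.0
```

View pics/w1b.png

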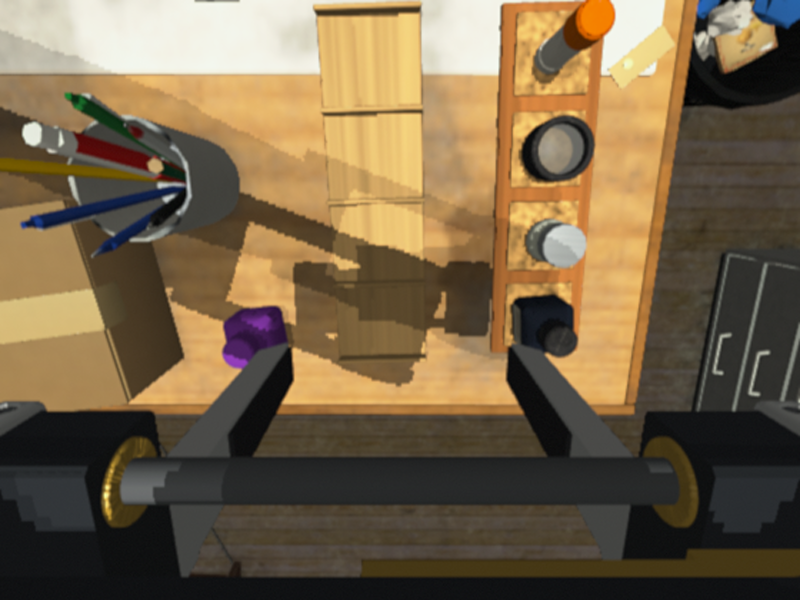

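The view shows all of it (800-px coordinates). New rack: (318,8)–(424,356), dividers at rows ~8, 111, 202, 281 and 356. Board left edge: (502,3)–(491,350). Glue cap at (596,18), loupe (562,146), jar cap (562,245), ink cap (560,340), and pot rim from (70,115) to (190,240).

```bash
python3 - <<'E'
from h import *
s=load('w1')
def P(n,u,v,z): print(n,np.round(ray(s,u/1.42857,v/1.42857,z)*1000,1)[:2])
for n,u,v,z in [('D1L',317,8,.019),('D1R',421,4,.019),('D2L',322,111,.019),('D2R',423,109,.019),('D3L',328,203,.019),('D3R',424,201,.019),('D4L',334,283,.019),('D4R',425,281,.019),('D5L',339,358,.019),('D5R',425,356,.019),
('BLt',502,3,.006),('BLb',491,351,.006),('loupepad',512,112,.009),('lp',587,112,.009),('lp',510,187,.009),('lp',580,187,.009),('jarpad',510,202,.009),('jp',508,270,.009),('jp',580,270,.009),('inkpad',507,284,.009),('gluepad',514,95,.009),('gpr',590,97,.009),
('glue',596,18,.095),('gluebase',545,72,.009),('loupe',562,146,.041),('jar',562,245,.055),('ink',560,340,.075),('pot',130,180,.098),('potL',70,180,.098),('potR',190,180,.098),('purple',255,320,.05),
('penL',30,130,.17),('green',70,97,.17)]: P(n,u,v,z)
# jar/loupe/glue contours
b=s['color']; hsv=cv2.cvtColor(b,cv2.COLOR_BGR2HSV)
m=cv2.inRange(hsv,(5,180,160),(16,255,255)); m[:,:390]=0; m[60:]=0
c=max(cv2.findContours(m,0,2)[0],key=cv2.contourArea); print('cap',cv2.boundingRect(c),cv2.minEnclosingCircle(c))
m=(b.max(2)<75).astype(np.uint8); m[:,:340]=0;m[:,425:]=0;
for c in cv2.findContours(m,0,2)[0]:
    if cv2.contourArea(c)>150: print('dark',cv2.boundingRect(c),cv2.contourArea(c))
E
```

```text
D1L [489.4  53.2]
D1R [565.6  55.9]
D2L [489.9 -16.7]
D2R [568.2 -15.2]
D3L [491.8 -86.2]
D3R [570.1 -84.5]
D4L [ 494.2 -153. ]
D4R [ 572.  -151.1]
D5L [ 496.1 -221.8]
D5R [ 573.2 -219.7]
BLt [627.4  61.2]
BLb [ 634.9 -219.9]
loupepad [639.5 -15.7]
lp [699.2 -15.6]
lp [641.8 -73.4]
lp [699.9 -73.3]
jarpad [642.6 -85.6]
jp [ 644.8 -143.4]
jp [ 707.6 -143.2]
inkpad [ 644.7 -155.8]
gluepad [640.3  -3.3]
gpr [700.4  -4.6]
glue [664.6  22.4]
gluebase [663.2  13.2]
loupe [670.6 -43.8]
jar [ 672.7 -115.4]
ink [ 670.7 -184.1]
pot [379.8 -69.2]
potL [341.9 -69.3]
potR [417.7 -69.2]
purple [ 434.5 -176.6]
penL [380.  -47.8]
green [401.1 -33.9]
cap (390, 0, 40, 60) ((410.20001220703125, 27.899999618530273), 32.06331253051758)
dark (340, 206, 85, 214) 10657.5
dark (365, 82, 50, 45) 1699.5
```

```bash
cat >> h.py <<'E'
def go(x,y,z,yaw=0.026):
    s=arm.get_state(); p=np.array(s['tool_pos']); Rm=R.from_rotvec(s['ee_rot'])
    T=R.from_matrix(np.array([[-np.sin(yaw),np.cos(yaw),0],[np.cos(yaw),np.sin(yaw),0],[0,0,-1]]).T)
    print('slide',np.round(Rm.inv().apply(np.array([x,y,z])-p)/.25,3),'rot',np.round((Rm.inv()*T).as_rotvec()/.5,3))
E
python3 -m handwheel '[{"jaw":1,"slide":[-0.035,0.12,0],"rotation":[0,0,-0.052]},{"jaw":1,"slide":[-0.07,0.24,0],"rotation":[0,0,-0.052]},{"jaw":1,"slide":[-0.105,0.36,0],"rotation":[0,0,-0.052]},{"jaw":1,"slide":[-0.14,0.484,0.08],"rotation":[0,0,-0.052]},{"jaw":1,"slide":[-0.14,0.484,0.16],"rotation":[0,0,-0.052]},{"jaw":1,"slide":[-0.14,0.484,0.2],"rotation":[0,0,-0.052]},{"jaw":1,"slide":[-0.14,0.484,0.2],"rotation":[0,0,-0.052]},{"jaw":1,"slide":[-0.14,0.484,0.2],"rotation":[0,0,-0.052]}]'
python3 -c "
from h import *
s=snap('wrist','w2'); cv2.imwrite('pics/w2b.png',cv2.resize(s['color'],(800,600),interpolation=cv2.INTER_CUBIC))
t=arm.get_state();print(t['tool_pos'],t['ee_rot']); go(.671,-.1845,.116)
for z in (.075,.059,.009): print(np.array(proj(s,(.671,-.1845,z)))*1.42857)"
```

```text
time_s: 1.53
tool_pos: [0.6705, -0.1838, 0.2529]
ee_rot: [-2.19, -2.251, 0.0]
contact_force: [0.6, -0.3, 0.6]
width: 1.003
grip_force: 0.0
[ 0.67078216 -0.18416051  0.25468769] [2.18997110e+00 2.24973956e+00 1.52197894e-03]
slide [-0.001 -0.     0.555] rot [0.004 0.001 0.002]
[400.16991848 314.26710484]
[400.15001868 307.31416569]
[400.09964372 289.71328583]
```

View pics/w2b.png

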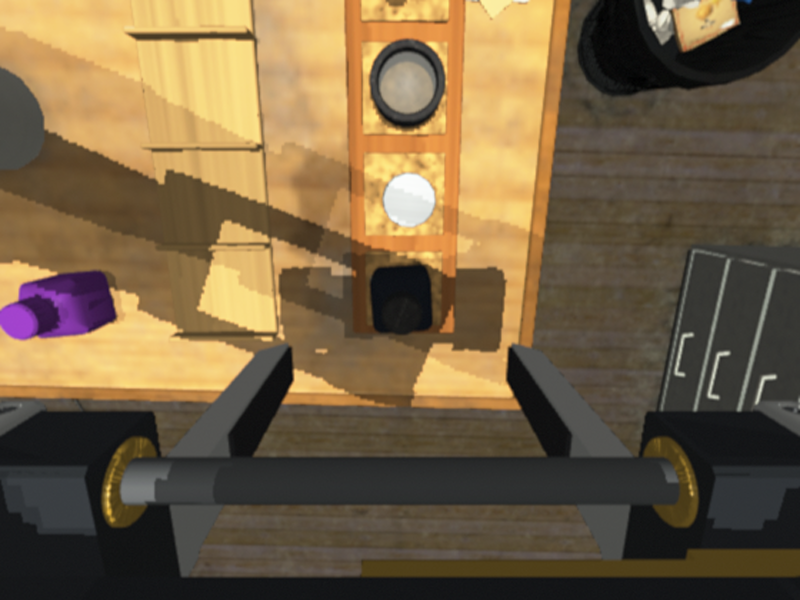

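The ink cap at (402,314) matches the prediction. The jar is at (409,200), the loupe at (408,83), and the dividers are at rows 30, 147, 243 and 334. Next: descend and grip.

```bash
python3 -m handwheel '[{"jaw":1,"slide":[0,0.004,0.12],"rotation":[0,0,0]},{"jaw":1,"slide":[0,0.004,0.25],"rotation":[0,0,0]},{"jaw":1,"slide":[0,0.004,0.38],"rotation":[0,0,0]},{"jaw":1,"slide":[0,0.004,0.5],"rotation":[0,0,0]},{"jaw":1,"slide":[0,0.004,0.55],"rotation":[0,0,0]},{"jaw":1,"slide":[0,0.004,0.55],"rotation":[0,0,0]},{"jaw":0,"slide":[0,0.004,0.55],"rotation":[0,0,0]},{"jaw":-0.5,"slide":[0,0.004,0.55],"rotation":[0,0,0]}]' 20
python3 -m handwheel '[{"jaw":-1,"slide":[0,0,0],"rotation":[0,0,0]},{"jaw":-1,"slide":[0,0,0],"rotation":[0,0,0]},{"jaw":-1,"slide":[0,0,0],"rotation":[0,0,0]},{"jaw":-1,"slide":[0,0,0],"rotation":[0,0,0]},{"jaw":-1,"slide":[0,0,0],"rotation":[0,0,0]},{"jaw":-1,"slide":[0,0,0],"rotation":[0,0,0]},{"jaw":-1,"slide":[0,0,0],"rotation":[0,0,0]},{"jaw":-1,"slide":[0,0,0],"rotation":[0,0,0]}]'
python3 - <<'E'
from h import *
s=load('w2')
def P(n,u,v,z): print(n,np.round(ray(s,u/1.42857,v/1.42857,z)*1000,1)[:2])
for n,u,v,z in [('ink',402,314,.075),('jar',409,200,.055),('loupe',408,83,.041),('D5L',176,335,.019),('D5R',277,333,.019),('D4L',160,244,.019),('D4R',270,243,.019),('D3L',147,148,.019),('D3R',264,146,.019),('D2L',128,33,.019),('D2R',254,31,.019)]: P(n,u,v,z)
go(.5283,.021,.2)
E
```

```text
time_s: 2.25
tool_pos: [0.6735, -0.1855, 0.1193]
ee_rot: [2.188, 2.246, 0.004]
contact_force: [0.8, -0.3, -0.4]
width: 0.892
grip_force: 0.0
time_s: 2.92
tool_pos: [0.6719, -0.185, 0.1152]
ee_rot: [-2.192, -2.25, 0.0]
contact_force: [-0.6, 0.4, 0.3]
width: 0.453
grip_force: 19.6
ink [ 672.1 -184.3]
jar [ 674.6 -116. ]
loupe [672.  -46.6]
D5L [ 500.8 -222.4]
D5R [ 578.  -218.6]
D4L [ 496.6 -153. ]
D4R [ 576.1 -150.1]
D3L [495.2 -87.4]
D3R [575.2 -84. ]
D2L [491.5 -17.7]
D2R [572.5 -14.4]
slide [ 0.839 -0.553 -0.339] rot [-0.001 -0.     0.   ]
```

```bash
python3 -m handwheel '[{"jaw":-1,"slide":[0,0,-0.12],"rotation":[0,0,0]},{"jaw":-1,"slide":[0,0,-0.25],"rotation":[0,0,0]},{"jaw":-1,"slide":[0.08,-0.1,-0.34],"rotation":[0,0,0]},{"jaw":-1,"slide":[0.2,-0.2,-0.34],"rotation":[0,0,0]},{"jaw":-1,"slide":[0.32,-0.3,-0.34],"rotation":[0,0,0]},{"jaw":-1,"slide":[0.44,-0.4,-0.34],"rotation":[0,0,0]},{"jaw":-1,"slide":[0.56,-0.5,-0.34],"rotation":[0,0,0]},{"jaw":-1,"slide":[0.68,-0.553,-0.34],"rotation":[0,0,0]}]'
python3 -m handwheel '[{"jaw":-1,"slide":[0.08,0,0],"rotation":[0,0,0]},{"jaw":-1,"slide":[0.16,0,0],"rotation":[0,0,0]},{"jaw":-1,"slide":[0.16,0,0.1],"rotation":[0,0,0]},{"jaw":-1,"slide":[0.16,0,0.16],"rotation":[0,0,0]},{"jaw":-1,"slide":[0.16,0,0.16],"rotation":[0,0,0]},{"jaw":-1,"slide":[0.16,0,0.16],"rotation":[0,0,0]},{"jaw":-1,"slide":[0.16,0,0.16],"rotation":[0,0,0]},{"jaw":-1,"slide":[0.16,0,0.16],"rotation":[0,0,0]}]'
python3 -c "
from h import *
s=snap('wrist','w3'); cv2.imwrite('pics/w3b.png',cv2.resize(s['color'],(800,600),interpolation=cv2.INTER_CUBIC))
go(.5283,.021,.113)"
```

```text
time_s: 3.58
tool_pos: [0.5266, -0.0175, 0.1996]
ee_rot: [-2.192, -2.248, 0.002]
contact_force: [0.9, 0.3, -1.5]
width: 0.45
grip_force: 19.6
time_s: 4.25
tool_pos: [0.5292, 0.021, 0.1615]
ee_rot: [2.192, 2.248, 0.003]
contact_force: [-0.3, -0.6, -0.6]
width: 0.449
grip_force: 19.6
slide [ 0.    -0.004  0.194] rot [ 0.005  0.    -0.001]
```

View pics/w3b.png

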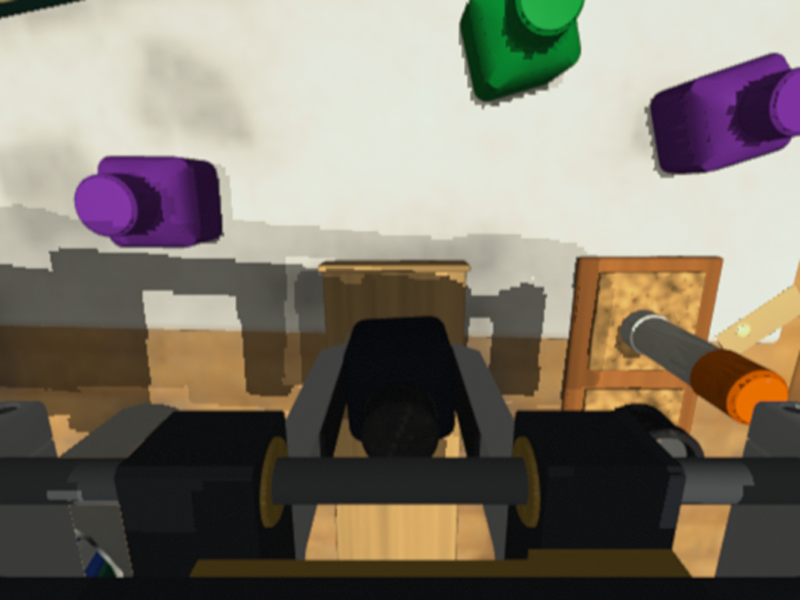

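```bash
python3 - <<'E'
from h import *
s=load('w3')
def P(n,u,v,z): print(n,np.round(ray(s,u/1.42857,v/1.42857,z)*1000,1)[:2])
for n,u,v,z in [('D1L',320,264,.019),('D1R',468,263,.019),('D1Lb',321,270,.019),('D1Rb',469,270,.019),('pad',600,273,.009),('pad',705,273,.009),('pad',590,370,.009),('pad',690,372,.009),('board',578,257,.006),('board',722,257,.006),('glueL',622,330,.015),('gluecap',758,397,.095),('floorL',335,560,.006),('floorR',457,560,.006),('floor',322,300,.006)
,('cap',401,425,.121)]: P(n,u,v,z)
E
```

```text
D1L [487.4  57. ]
D1R [564.3  59.4]
D1Lb [487.9  53.8]
D1Rb [565.1  55.8]
pad [638.5  54. ]
pad [696.   55.5]
pad [641.   -3.2]
pad [699.4  -3. ]
board [626.6  62.1]
board [705.6  64.1]
glueL [652.5  23.6]
gluecap [664.   24.4]
floorL [ 490.9 -145.6]
floorR [ 572.5 -143.7]
floor [485.8  34.2]
cap [529.8  24.7]
```

```bash
python3 -m handwheel '[{"jaw":-1,"slide":[0,-0.004,0.08],"rotation":[0,0,0]},{"jaw":-1,"slide":[0,-0.004,0.14],"rotation":[0,0,0]},{"jaw":-1,"slide":[0,-0.004,0.17],"rotation":[0,0,0]},{"jaw":-1,"slide":[0,-0.004,0.185],"rotation":[0,0,0]},{"jaw":-1,"slide":[0,-0.004,0.194],"rotation":[0,0,0]},{"jaw":-1,"slide":[0,-0.004,0.194],"rotation":[0,0,0]},{"jaw":-1,"slide":[0,-0.004,0.194],"rotation":[0,0,0]},{"jaw":-1,"slide":[0,-0.004,0.194],"rotation":[0,0,0]}]'
python3 -m handwheel '[{"jaw":0.3,"slide":[0,0,0],"rotation":[0,0,0]},{"jaw":1,"slide":[0,0,0],"rotation":[0,0,0]},{"jaw":1,"slide":[0,0,0],"rotation":[0,0,0]},{"jaw":1,"slide":[0,0,0],"rotation":[0,0,0]},{"jaw":1,"slide":[0,0,0],"rotation":[0,0,0]},{"jaw":1,"slide":[0,0,-0.1],"rotation":[0,0,0]},{"jaw":1,"slide":[0,0,-0.22],"rotation":[0,0,0]},{"jaw":1,"slide":[0,0,-0.35],"rotation":[0,0,0]}]'
python3 -c "
from h import *
go(.674,-.116,.2)"
```

```text
time_s: 4.97
tool_pos: [0.528, 0.0213, 0.1125]
ee_rot: [2.191, 2.249, 0.002]
contact_force: [-0.4, -0.7, -0.9]
width: 0.455
grip_force: 19.6
time_s: 5.63
tool_pos: [0.5264, 0.0214, 0.1987]
ee_rot: [-2.19, -2.248, 0.004]
contact_force: [0.5, 0.3, 0.1]
width: 0.98
grip_force: 0.0
slide [-0.565  0.576 -0.007] rot [-0.007 -0.001 -0.   ]
```

```bash
python3 -m handwheel '[{"jaw":1,"slide":[-0.11,0.11,0],"rotation":[0,0,0]},{"jaw":1,"slide":[-0.22,0.22,0],"rotation":[0,0,0]},{"jaw":1,"slide":[-0.33,0.33,0],"rotation":[0,0,0]},{"jaw":1,"slide":[-0.44,0.44,0],"rotation":[0,0,0]},{"jaw":1,"slide":[-0.565,0.576,0],"rotation":[0,0,0]},{"jaw":1,"slide":[-0.565,0.576,0],"rotation":[0,0,0]},{"jaw":1,"slide":[-0.565,0.576,0],"rotation":[0,0,0]},{"jaw":1,"slide":[-0.565,0.576,0],"rotation":[0,0,0]}]'
python3 -c "
from h import *
s=snap('wrist','w4'); cv2.imwrite('pics/w4b.png',cv2.resize(s['color'],(800,600),interpolation=cv2.INTER_CUBIC))
go(.674,-.116,.114)
for z in (.055,): print(np.array(proj(s,(.674,-.116,z)))*1.42857)"
```

```text
time_s: 6.3
tool_pos: [0.6746, -0.1159, 0.1985]
ee_rot: [-2.191, -2.249, 0.001]
contact_force: [-0.3, 0.5, 0.6]
width: 0.997
grip_force: 0.0
slide [-0.003 -0.001  0.341] rot [-0.001 -0.002  0.001]
[398.45193353 331.35078252]
```

View pics/w4b.png

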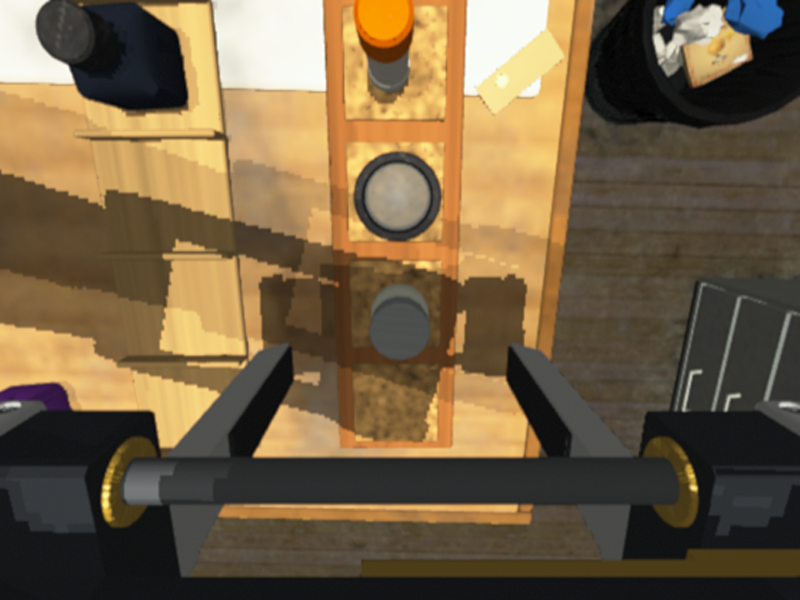

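Ink stands in the left compartment. The jar cap is at (400,328), within 1.5 mm of the prediction, and the loupe is at (398,196). Next: descend, grip and carry.

```bash
python3 -m handwheel '[{"jaw":1,"slide":[0.004,0,0.12],"rotation":[0,0,0]},{"jaw":1,"slide":[0.004,0,0.24],"rotation":[0,0,0]},{"jaw":1,"slide":[0.004,0,0.3],"rotation":[0,0,0]},{"jaw":1,"slide":[0.004,0,0.341],"rotation":[0,0,0]},{"jaw":1,"slide":[0.004,0,0.341],"rotation":[0,0,0]},{"jaw":0.4,"slide":[0.004,0,0.341],"rotation":[0,0,0]},{"jaw":0,"slide":[0.004,0,0.341],"rotation":[0,0,0]},{"jaw":-0.5,"slide":[0.004,0,0.341],"rotation":[0,0,0]}]' 15
python3 -m handwheel '[{"jaw":-1,"slide":[0,0,0],"rotation":[0,0,0]},{"jaw":-1,"slide":[0,0,0],"rotation":[0,0,0]},{"jaw":-1,"slide":[0,0,0],"rotation":[0,0,0]},{"jaw":-1,"slide":[0,0,0],"rotation":[0,0,0]},{"jaw":-1,"slide":[0,0,0],"rotation":[0,0,0]},{"jaw":-1,"slide":[0,0,0],"rotation":[0,0,0]},{"jaw":-1,"slide":[0,0,0],"rotation":[0,0,0]},{"jaw":-1,"slide":[0,0,0],"rotation":[0,0,0]}]'
python3 - <<'E'
from h import *
s=load('w4')
def P(n,u,v,z): print(n,np.round(ray(s,u/1.42857,v/1.42857,z)*1000,1)[:2])
for n,u,v,z in [('jar',400,328,.055),('loupe',398,196,.041),('D4L',119,360,.019),('D4R',246,356,.019),('D3L',103,256,.019),('D3R',241,254,.019),('D2L',77,135,.019),('D2R',227,133,.019),('padLT',345,142,.009),('padRT',443,142,.009),('padLb',349,242,.009),('padRb',441,243,.009),('glue',384,20,.095)]: P(n,u,v,z)
go(.530,-.049,.2)
E
```

```text
time_s: 7.02
tool_pos: [0.6759, -0.1151, 0.1166]
ee_rot: [2.189, 2.248, 0.003]
contact_force: [-0.3, -0.7, 0.7]
width: 0.824
grip_force: 0.0
time_s: 7.68
tool_pos: [0.6749, -0.1152, 0.1139]
ee_rot: [-2.192, -2.25, 0.0]
contact_force: [0.2, -1.2, -0.9]
width: 0.369
grip_force: 15.0
jar [ 674.8 -114.1]
loupe [671.9 -44.8]
D4L [ 495.  -152.4]
D4R [ 576.9 -147.4]
D3L [494.8 -85.1]
D3R [578.2 -81.7]
D2L [490.4 -16.6]
D2R [574.9 -13.4]
padLT [640.  -15.6]
padRT [697.3 -14.1]
padLb [642.1 -74. ]
padRb [699.2 -73.2]
glue [665.3  20.5]
slide [ 0.28  -0.573 -0.344] rot [-0. -0. -0.]
```

```bash
python3 -m handwheel '[{"jaw":-1,"slide":[0,0,-0.12],"rotation":[0,0,0]},{"jaw":-1,"slide":[0,0,-0.25],"rotation":[0,0,0]},{"jaw":-1,"slide":[0.05,-0.11,-0.34],"rotation":[0,0,0]},{"jaw":-1,"slide":[0.1,-0.24,-0.34],"rotation":[0,0,0]},{"jaw":-1,"slide":[0.17,-0.37,-0.34],"rotation":[0,0,0]},{"jaw":-1,"slide":[0.24,-0.5,-0.34],"rotation":[0,0,0]},{"jaw":-1,"slide":[0.28,-0.573,-0.34],"rotation":[0,0,0]},{"jaw":-1,"slide":[0.28,-0.573,-0.34],"rotation":[0,0,0]}]'
python3 -m handwheel '[{"jaw":-1,"slide":[0,0,0.08],"rotation":[0,0,0]},{"jaw":-1,"slide":[0,0,0.16],"rotation":[0,0,0]},{"jaw":-1,"slide":[0,0,0.16],"rotation":[0,0,0]},{"jaw":-1,"slide":[0,0,0.16],"rotation":[0,0,0]},{"jaw":-1,"slide":[0,0,0.16],"rotation":[0,0,0]},{"jaw":-1,"slide":[0,0,0.16],"rotation":[0,0,0]},{"jaw":-1,"slide":[0,0,0.16],"rotation":[0,0,0]},{"jaw":-1,"slide":[0,0,0.16],"rotation":[0,0,0]}]'
python3 -c "
from h import *
s=snap('wrist','w5'); cv2.imwrite('pics/w5b.png',cv2.resize(s['color'],(800,600),interpolation=cv2.INTER_CUBIC))
go(.530,-.0495,.111)"
```

```text
time_s: 8.35
tool_pos: [0.5264, -0.0469, 0.1987]
ee_rot: [-2.189, -2.25, 0.001]
contact_force: [0.3, -0.9, -0.1]
width: 0.372
grip_force: 15.0
time_s: 9.02
tool_pos: [0.5306, -0.0491, 0.16]
ee_rot: [2.191, 2.249, 0.002]
contact_force: [0.3, -0.5, -0.7]
width: 0.373
grip_force: 15.0
slide [-0.002 -0.002  0.195] rot [ 0.003  0.001 -0.   ]
```

View pics/w5b.png

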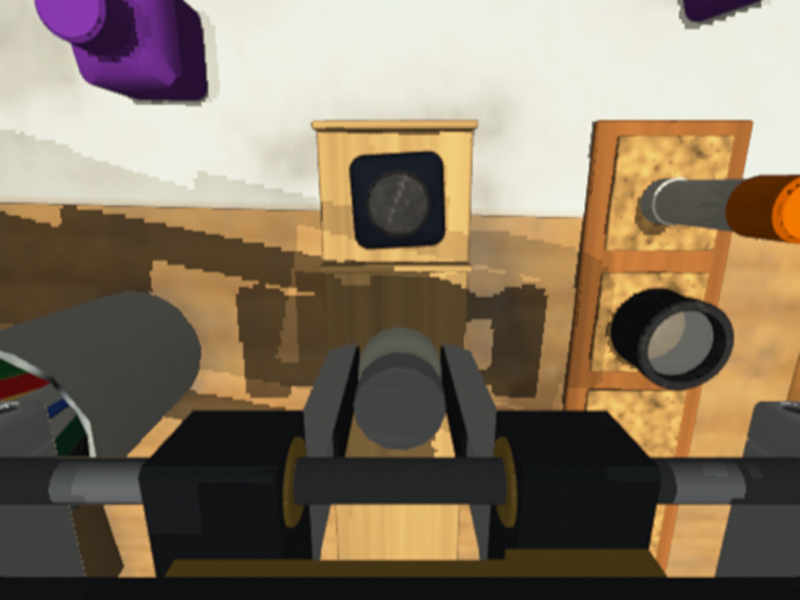

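```bash
python3 - <<'E'
from h import *
s=load('w5')
def P(n,u,v,z): print(n,np.round(ray(s,u/1.42857,v/1.42857,z)*1000,1)[:2])
for n,u,v,z in [('pot base',201,350,0),('rimR',92,450,.098),('D2L',320,265,.019),('D2R',470,264,.019),('D1L',313,122,.019),('D1R',477,122,.019),('D1Lb',313,130,.019),('floorL',336,560,.006),('floorR',457,560,.006),('inkcap',400,203,.072),('jarcap',400,402,.095),('loupe',690,340,.041),('gluebaseL',641,200,.015)]: P(n,u,v,z)
E
```

```text
pot base [414.4 -69.6]
rimR [415.9 -71.5]
D2L [489.  -13.4]
D2R [566.5 -10.9]
D1L [487.2  55.4]
D1R [565.1  57.4]
D1Lb [487.1  51.8]
floorL [ 493.2 -214.2]
floorR [ 573.6 -212.3]
inkcap [529.3  21. ]
jarcap [531.1 -50.3]
loupe [672.8 -41.8]
gluebaseL [651.5  23.4]
```

Ink sits centred (cap at (400,203)), the jar is in line, and the pot edge is at x≈0.415, clear of the gripper body at 0.442. Next: lower, release and move over to the loupe.

```bash
python3 -m handwheel '[{"jaw":-1,"slide":[0,-0.002,0.08],"rotation":[0,0,0]},{"jaw":-1,"slide":[0,-0.002,0.14],"rotation":[0,0,0]},{"jaw":-1,"slide":[0,-0.002,0.17],"rotation":[0,0,0]},{"jaw":-1,"slide":[0,-0.002,0.185],"rotation":[0,0,0]},{"jaw":-1,"slide":[0,-0.002,0.194],"rotation":[0,0,0]},{"jaw":-1,"slide":[0,-0.002,0.194],"rotation":[0,0,0]},{"jaw":-1,"slide":[0,-0.002,0.194],"rotation":[0,0,0]},{"jaw":-1,"slide":[0,-0.002,0.194],"rotation":[0,0,0]}]'
python3 -m handwheel '[{"jaw":0.3,"slide":[0,0,0],"rotation":[0,0,0]},{"jaw":1,"slide":[0,0,0],"rotation":[0,0,0]},{"jaw":1,"slide":[0,0,0],"rotation":[0,0,0]},{"jaw":1,"slide":[0,0,0],"rotation":[0,0,0]},{"jaw":1,"slide":[0,0,0],"rotation":[0,0,0]},{"jaw":1,"slide":[0,0,-0.1],"rotation":[0,0,0]},{"jaw":1,"slide":[0,0,-0.22],"rotation":[0,0,0]},{"jaw":1,"slide":[0,0,-0.35],"rotation":[0,0,0]}]'
python3 -c "
from h import *
go(.672,-.0445,.2)"
```

```text
time_s: 9.73
tool_pos: [0.5301, -0.049, 0.1113]
ee_rot: [2.191, 2.249, 0.002]
contact_force: [-0.4, 0.8, -0.5]
width: 0.372
grip_force: 15.0
time_s: 10.4
tool_pos: [0.5285, -0.0487, 0.1974]
ee_rot: [-2.19, -2.248, 0.003]
contact_force: [0.8, 0.5, 0.5]
width: 0.905
grip_force: 0.0
slide [ 0.002  0.574 -0.012] rot [-0.007 -0.002 -0.   ]
```

```bash
python3 -m handwheel '[{"jaw":1,"slide":[0,0.12,0],"rotation":[0,0,0]},{"jaw":1,"slide":[0,0.26,0],"rotation":[0,0,0]},{"jaw":1,"slide":[0,0.4,0],"rotation":[0,0,0]},{"jaw":1,"slide":[0.002,0.52,0],"rotation":[0,0,0]},{"jaw":1,"slide":[0.002,0.574,0],"rotation":[0,0,0]},{"jaw":1,"slide":[0.002,0.574,0],"rotation":[0,0,0]},{"jaw":1,"slide":[0.002,0.574,0],"rotation":[0,0,0]},{"jaw":1,"slide":[0.002,0.574,0],"rotation":[0,0,0]}]'
python3 -c "
from h import *
s=snap('wrist','w6'); cv2.imwrite('pics/w6b.png',cv2.resize(s['color'],(800,600),interpolation=cv2.INTER_CUBIC))
go(.672,-.0445,.109)
for z in (.041,): print(np.array(proj(s,(.672,-.0445,z)))*1.42857)"
```

```text
time_s: 11.07
tool_pos: [0.6721, -0.0446, 0.1976]
ee_rot: [-2.192, -2.249, 0.001]
contact_force: [-0.0, -0.6, 0.8]
width: 0.999
grip_force: 0.0
slide [0.001 0.001 0.356] rot [-0.002 -0.    -0.   ]
[399.35348166 323.30291846]
```

View pics/w6b.png

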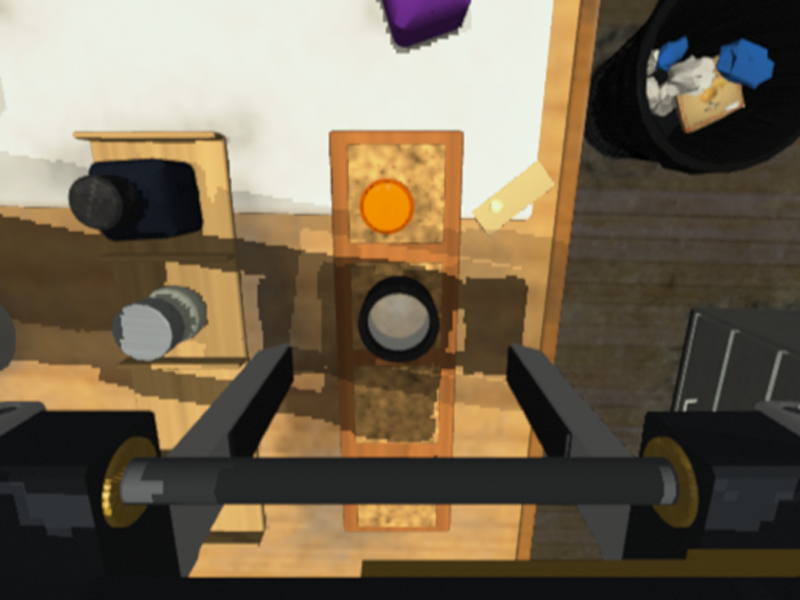

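The loupe's ring is centred at about (398,321), as predicted. The glue cap is at (386,206), seen almost straight from above. Next: grip the loupe.

```bash
python3 -m handwheel '[{"jaw":1,"slide":[0.001,0.001,0.12],"rotation":[0,0,0]},{"jaw":1,"slide":[0.001,0.001,0.24],"rotation":[0,0,0]},{"jaw":1,"slide":[0.001,0.001,0.32],"rotation":[0,0,0]},{"jaw":1,"slide":[0.001,0.001,0.355],"rotation":[0,0,0]},{"jaw":1,"slide":[0.001,0.001,0.355],"rotation":[0,0,0]},{"jaw":0.4,"slide":[0.001,0.001,0.355],"rotation":[0,0,0]},{"jaw":0.1,"slide":[0.001,0.001,0.355],"rotation":[0,0,0]},{"jaw":-0.5,"slide":[0.001,0.001,0.355],"rotation":[0,0,0]}]' 15
python3 -m handwheel '[{"jaw":-1,"slide":[0,0,0],"rotation":[0,0,0]},{"jaw":-1,"slide":[0,0,0],"rotation":[0,0,0]},{"jaw":-1,"slide":[0,0,0],"rotation":[0,0,0]},{"jaw":-1,"slide":[0,0,0],"rotation":[0,0,0]},{"jaw":-1,"slide":[0,0,0],"rotation":[0,0,0]},{"jaw":-1,"slide":[0,0,0],"rotation":[0,0,0]},{"jaw":-1,"slide":[0,0,0],"rotation":[0,0,0]},{"jaw":-1,"slide":[0,0,0],"rotation":[0,0,0]}]'
python3 - <<'E'
from h import *
s=load('w6')
def P(n,u,v,z): print(n,np.round(ray(s,u/1.42857,v/1.42857,z)*1000,1)[:2])
for n,u,v,z in [('loupe',398,321,.041),('glue',386,206,.095),('jar',145,330,.052),('D5L',200,535,.019),('D5R',262,535,.019)]: P(n,u,v,z)
go(.532,-.119,.2)
E
```

```text
time_s: 11.78
tool_pos: [0.6742, -0.0446, 0.112]
ee_rot: [2.19, 2.247, 0.004]
contact_force: [-0.6, 0.2, 0.3]
width: 0.825
grip_force: 0.0
time_s: 12.45
tool_pos: [0.6731, -0.0444, 0.1094]
ee_rot: [2.192, 2.25, -0.0]
contact_force: [-1.4, -0.5, 1.1]
width: 0.492
grip_force: 15.0
loupe [671.2 -43.1]
glue [664.8  23.5]
jar [532.3 -48.6]
D5L [ 532.6 -215.5]
D5R [ 577.3 -214.3]
slide [-0.284 -0.572 -0.362] rot [-0.  0. -0.]
```

```bash
python3 -m handwheel '[{"jaw":-1,"slide":[0,0,-0.12],"rotation":[0,0,0]},{"jaw":-1,"slide":[0,0,-0.25],"rotation":[0,0,0]},{"jaw":-1,"slide":[-0.05,-0.11,-0.36],"rotation":[0,0,0]},{"jaw":-1,"slide":[-0.1,-0.24,-0.36],"rotation":[0,0,0]},{"jaw":-1,"slide":[-0.17,-0.37,-0.36],"rotation":[0,0,0]},{"jaw":-1,"slide":[-0.24,-0.5,-0.36],"rotation":[0,0,0]},{"jaw":-1,"slide":[-0.286,-0.574,-0.36],"rotation":[0,0,0]},{"jaw":-1,"slide":[-0.286,-0.574,-0.36],"rotation":[0,0,0]}]'
python3 -m handwheel '[{"jaw":-1,"slide":[0,0,0.08],"rotation":[0,0,0]},{"jaw":-1,"slide":[0,0,0.16],"rotation":[0,0,0]},{"jaw":-1,"slide":[0,0,0.16],"rotation":[0,0,0]},{"jaw":-1,"slide":[0,0,0.16],"rotation":[0,0,0]},{"jaw":-1,"slide":[0,0,0.16],"rotation":[0,0,0]},{"jaw":-1,"slide":[0,0,0.16],"rotation":[0,0,0]},{"jaw":-1,"slide":[0,0,0.16],"rotation":[0,0,0]},{"jaw":-1,"slide":[0,0,0.16],"rotation":[0,0,0]}]'
python3 -c "
from h import *
s=snap('wrist','w7'); cv2.imwrite('pics/w7b.png',cv2.resize(s['color'],(800,600),interpolation=cv2.INTER_CUBIC))
go(.532,-.1195,.106)"
```

```text
time_s: 13.12
tool_pos: [0.5284, -0.1214, 0.1989]
ee_rot: [-2.196, -2.246, 0.003]
contact_force: [0.4, 0.3, -1.0]
width: 0.493
grip_force: 15.0
time_s: 13.78
tool_pos: [0.5322, -0.1197, 0.1603]
ee_rot: [2.191, 2.249, 0.001]
contact_force: [0.3, 0.6, -1.2]
width: 0.491
grip_force: 15.0
slide [ 0.001 -0.     0.216] rot [0.003 0.001 0.   ]
```

View pics/w7b.png

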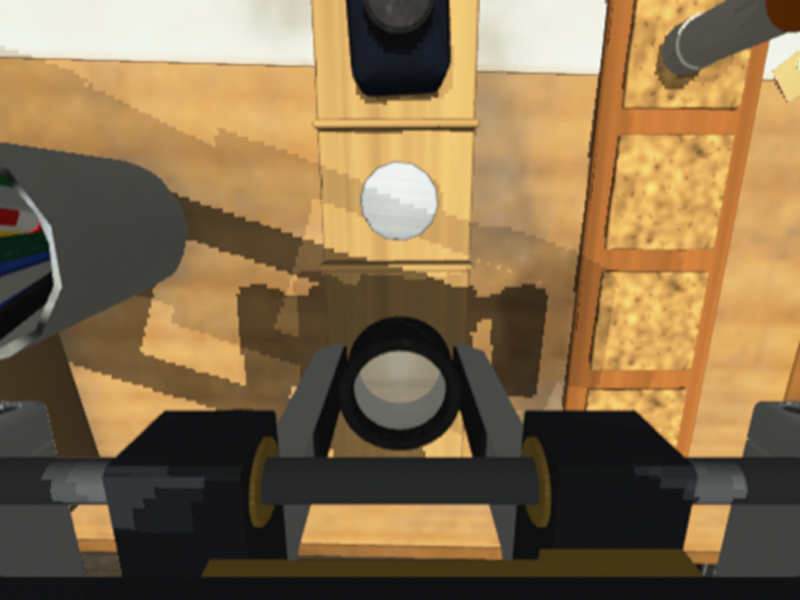

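The jar is centred at (399,201). The loupe is held straight, and the divider at row 263 sits the same as in the jar placing. Next: lower and release.

```bash
python3 -m handwheel '[{"jaw":-1,"slide":[0,0,0.08],"rotation":[0,0,0]},{"jaw":-1,"slide":[0,0,0.15],"rotation":[0,0,0]},{"jaw":-1,"slide":[0,0,0.19],"rotation":[0,0,0]},{"jaw":-1,"slide":[0,0,0.206],"rotation":[0,0,0]},{"jaw":-1,"slide":[0,0,0.216],"rotation":[0,0,0]},{"jaw":-1,"slide":[0,0,0.216],"rotation":[0,0,0]},{"jaw":-1,"slide":[0,0,0.216],"rotation":[0,0,0]},{"jaw":-1,"slide":[0,0,0.216],"rotation":[0,0,0]}]'
python3 -m handwheel '[{"jaw":0.3,"slide":[0,0,0],"rotation":[0,0,0]},{"jaw":1,"slide":[0,0,0],"rotation":[0,0,0]},{"jaw":1,"slide":[0,0,0],"rotation":[0,0,0]},{"jaw":1,"slide":[0,0,0],"rotation":[0,0,0]},{"jaw":1,"slide":[0,0,0],"rotation":[0,0,0]},{"jaw":1,"slide":[0,0,-0.1],"rotation":[0,0,0]},{"jaw":1,"slide":[0,0,-0.22],"rotation":[0,0,0]},{"jaw":1,"slide":[0,0,-0.38],"rotation":[0,0,0]}]'
python3 -c "
from h import *
go(.6645,.0235,.23)"
```

```text
time_s: 14.5
tool_pos: [0.5319, -0.1197, 0.1063]
ee_rot: [2.192, 2.249, 0.001]
contact_force: [-1.3, 0.5, 2.3]
width: 0.493
grip_force: 15.0
time_s: 15.17
tool_pos: [0.5299, -0.1191, 0.1979]
ee_rot: [-2.188, -2.245, 0.005]
contact_force: [-0.1, -0.4, -0.8]
width: 0.99
grip_force: 0.0
slide [ 0.557  0.552 -0.131] rot [-0.013 -0.005 -0.   ]
```

```bash
python3 -m handwheel '[{"jaw":1,"slide":[0,0.1,-0.06],"rotation":[0,0,0]},{"jaw":1,"slide":[0.1,0.2,-0.11],"rotation":[0,0,0]},{"jaw":1,"slide":[0.2,0.3,-0.13],"rotation":[0,0,0]},{"jaw":1,"slide":[0.3,0.4,-0.13],"rotation":[0,0,0]},{"jaw":1,"slide":[0.4,0.5,-0.13],"rotation":[0,0,0]},{"jaw":1,"slide":[0.5,0.552,-0.13],"rotation":[0,0,0]},{"jaw":1,"slide":[0.557,0.552,-0.13],"rotation":[0,0,0]},{"jaw":1,"slide":[0.557,0.552,-0.13],"rotation":[0,0,0]}]'
python3 -c "
from h import *
s=snap('wrist','w8'); cv2.imwrite('pics/w8b.png',cv2.resize(s['color'],(800,600),interpolation=cv2.INTER_CUBIC))
go(.6645,.0235,.128)
for z in (.095,): print(np.array(proj(s,(.6645,.0235,z)))*1.42857)"
```

```text
time_s: 15.83
tool_pos: [0.6657, 0.0263, 0.2319]
ee_rot: [-2.186, -2.253, 0.0]
contact_force: [-0.1, 0.1, -0.2]
width: 1.0
grip_force: 0.0
slide [-0.003 -0.003  0.417] rot [-0.003  0.001  0.005]
[397.06276653 340.07096939]
```

View pics/w8b.png

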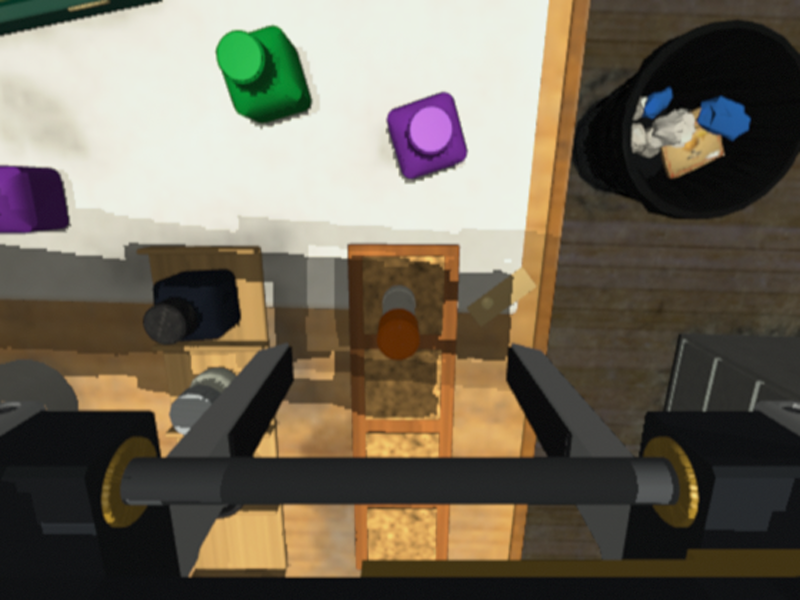

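The glue cap is at (398,335), so its y is about 0.0252. Next: descend and grip gently.

```bash
python3 -m handwheel '[{"jaw":1,"slide":[0.003,-0.003,0.12],"rotation":[0,0,0]},{"jaw":1,"slide":[0.003,-0.003,0.24],"rotation":[0,0,0]},{"jaw":1,"slide":[0.003,-0.003,0.35],"rotation":[0,0,0]},{"jaw":1,"slide":[0.003,-0.003,0.417],"rotation":[0,0,0]},{"jaw":1,"slide":[0.003,-0.003,0.417],"rotation":[0,0,0]},{"jaw":0.4,"slide":[0.003,-0.003,0.417],"rotation":[0,0,0]},{"jaw":0,"slide":[0.003,-0.003,0.417],"rotation":[0,0,0]},{"jaw":-0.3,"slide":[0.003,-0.003,0.417],"rotation":[0,0,0]}]' 10
python3 -m handwheel '[{"jaw":-0.5,"slide":[0,0,0],"rotation":[0,0,0]},{"jaw":-0.7,"slide":[0,0,0],"rotation":[0,0,0]},{"jaw":-1,"slide":[0,0,0],"rotation":[0,0,0]},{"jaw":-1,"slide":[0,0,0],"rotation":[0,0,0]},{"jaw":-1,"slide":[0,0,0],"rotation":[0,0,0]},{"jaw":-1,"slide":[0,0,0],"rotation":[0,0,0]},{"jaw":-1,"slide":[0,0,0],"rotation":[0,0,0]},{"jaw":-1,"slide":[0,0,0],"rotation":[0,0,0]}]'
python3 - <<'E'
from h import *
s=load('w8')
print(ray(s,398/1.42857,335/1.42857,.095))
go(.534,-.189,.22)
E
```

```text
time_s: 16.55
tool_pos: [0.6661, 0.0231, 0.1314]
ee_rot: [2.191, 2.247, 0.005]
contact_force: [-0.1, -0.7, 0.6]
width: 0.824
grip_force: 0.0
time_s: 17.22
tool_pos: [0.6651, 0.024, 0.1283]
ee_rot: [-2.192, -2.25, 0.0]
contact_force: [-0.8, 0.1, -0.6]
width: 0.259
grip_force: 0.1
[0.66491359 0.02635912 0.095     ]
slide [-0.838 -0.546 -0.367] rot [-0. -0.  0.]
```

```bash
python3 -m handwheel '[{"jaw":-1,"slide":[0,0,0],"rotation":[0,0,0]},{"jaw":-1,"slide":[0,0,0],"rotation":[0,0,0]},{"jaw":-1,"slide":[0,0,0],"rotation":[0,0,0]},{"jaw":-1,"slide":[0,0,0],"rotation":[0,0,0]},{"jaw":-1,"slide":[0,0,-0.1],"rotation":[0,0,0]},{"jaw":-1,"slide":[0,0,-0.2],"rotation":[0,0,0]},{"jaw":-1,"slide":[0,0,-0.3],"rotation":[0,0,0]},{"jaw":-1,"slide":[0,0,-0.366],"rotation":[0,0,0]}]'
python3 -m handwheel '[{"jaw":-1,"slide":[-0.1,-0.066,0],"rotation":[0,0,0]},{"jaw":-1,"slide":[-0.22,-0.14,0],"rotation":[0,0,0]},{"jaw":-1,"slide":[-0.34,-0.22,0],"rotation":[0,0,0]},{"jaw":-1,"slide":[-0.46,-0.3,0],"rotation":[0,0,0]},{"jaw":-1,"slide":[-0.58,-0.38,0],"rotation":[0,0,0]},{"jaw":-1,"slide":[-0.7,-0.46,0],"rotation":[0,0,0]},{"jaw":-1,"slide":[-0.8,-0.52,0],"rotation":[0,0,0]},{"jaw":-1,"slide":[-0.838,-0.546,0],"rotation":[0,0,0]}]'
python3 -m handwheel '[{"jaw":-1,"slide":[0,0,0.08],"rotation":[0,0,0]},{"jaw":-1,"slide":[0,0,0.16],"rotation":[0,0,0]},{"jaw":-1,"slide":[0,0,0.18],"rotation":[0,0,0]},{"jaw":-1,"slide":[0,0,0.18],"rotation":[0,0,0]},{"jaw":-1,"slide":[0,0,0.18],"rotation":[0,0,0]},{"jaw":-1,"slide":[0,0,0.18],"rotation":[0,0,0]},{"jaw":-1,"slide":[0,0,0.18],"rotation":[0,0,0]},{"jaw":-1,"slide":[0,0,0.18],"rotation":[0,0,0]}]'
python3 -c "
from h import *
s=snap('wrist','w9'); cv2.imwrite('pics/w9b.png',cv2.resize(s['color'],(800,600),interpolation=cv2.INTER_CUBIC))
go(.534,-.1905,.1252)"
```

```text
time_s: 17.88
tool_pos: [0.6657, 0.0239, 0.223]
ee_rot: [2.191, 2.248, 0.004]
contact_force: [0.6, -0.7, 0.2]
width: 0.249
grip_force: 10.0
time_s: 18.55
tool_pos: [0.5322, -0.1921, 0.2201]
ee_rot: [2.196, 2.246, -0.002]
contact_force: [-0.1, 0.2, -0.4]
width: 0.247
grip_force: 10.0
time_s: 19.22
tool_pos: [0.5348, -0.189, 0.1763]
ee_rot: [2.19, 2.249, 0.001]
contact_force: [-0.0, 0.1, -0.0]
width: 0.251
grip_force: 10.0
slide [-0.006 -0.003  0.203] rot [0.003 0.002 0.001]
```

View pics/w9b.png

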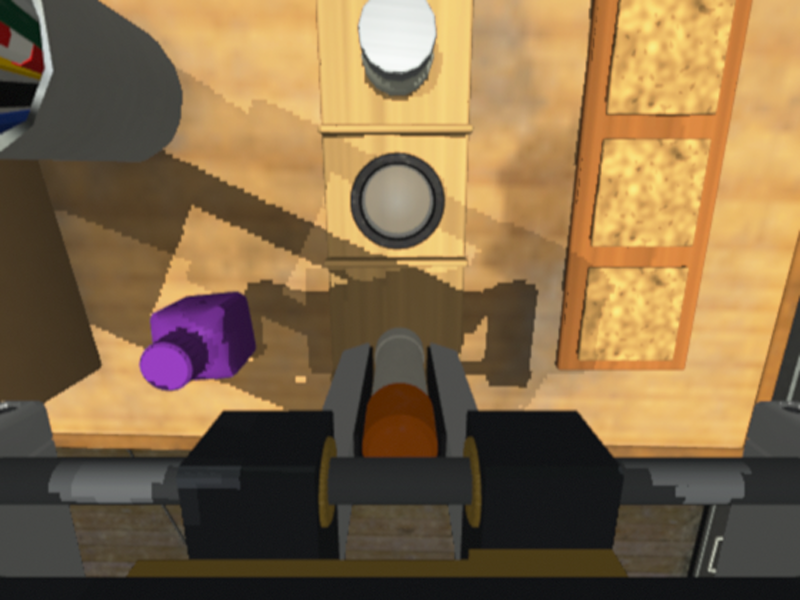

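The loupe is centred at (398,200) and the glue is held upright. The purple look-alike at (205,335) is near the front finger, so I'll open only halfway.

```bash
python3 -m handwheel '[{"jaw":-1,"slide":[-0.006,-0.003,0.08],"rotation":[0,0,0]},{"jaw":-1,"slide":[-0.006,-0.003,0.14],"rotation":[0,0,0]},{"jaw":-1,"slide":[-0.006,-0.003,0.175],"rotation":[0,0,0]},{"jaw":-1,"slide":[-0.006,-0.003,0.192],"rotation":[0,0,0]},{"jaw":-1,"slide":[-0.006,-0.003,0.203],"rotation":[0,0,0]},{"jaw":-1,"slide":[-0.006,-0.003,0.203],"rotation":[0,0,0]},{"jaw":-1,"slide":[-0.006,-0.003,0.203],"rotation":[0,0,0]},{"jaw":-1,"slide":[-0.006,-0.003,0.203],"rotation":[0,0,0]}]'
python3 -m handwheel '[{"jaw":-0.3,"slide":[0,0,0],"rotation":[0,0,0]},{"jaw":0.1,"slide":[0,0,0],"rotation":[0,0,0]},{"jaw":0.1,"slide":[0,0,0],"rotation":[0,0,0]},{"jaw":0.1,"slide":[0,0,0],"rotation":[0,0,0]},{"jaw":0.1,"slide":[0,0,0],"rotation":[0,0,0]},{"jaw":0.1,"slide":[0,0,0],"rotation":[0,0,0]},{"jaw":0.1,"slide":[0,0,-0.1],"rotation":[0,0,0]},{"jaw":0.1,"slide":[0,0,-0.22],"rotation":[0,0,0]}]'
python3 -m handwheel '[{"jaw":0.1,"slide":[0,0,-0.1],"rotation":[0,0,0]},{"jaw":0.1,"slide":[0,0,-0.22],"rotation":[0,0,0]},{"jaw":0.1,"slide":[0,0,-0.34],"rotation":[0,0,0]},{"jaw":0.1,"slide":[-0.12,0,-0.34],"rotation":[0,0,0]},{"jaw":0.1,"slide":[-0.2,0,-0.34],"rotation":[0,0,0]},{"jaw":0.1,"slide":[-0.2,0,-0.34],"rotation":[0,0,0]},{"jaw":0.1,"slide":[-0.2,0,-0.34],"rotation":[0,0,0]},{"jaw":0.1,"slide":[-0.2,0,-0.34],"rotation":[0,0,0]}]'
python3 -c "
from h import *
s=snap('wrist','w10'); cv2.imwrite('pics/w10b.png',cv2.resize(s['color'],(800,600),interpolation=cv2.INTER_CUBIC))
snap('scene','s10');print(arm.get_state()['tool_pos'])"
```

```text
time_s: 19.93
tool_pos: [0.5339, -0.1908, 0.1251]
ee_rot: [2.191, 2.249, 0.001]
contact_force: [-0.4, 1.0, 1.4]
width: 0.25
grip_force: 10.0
time_s: 20.6
tool_pos: [0.5317, -0.1898, 0.1764]
ee_rot: [-2.187, -2.245, 0.004]
contact_force: [1.0, -0.2, 0.0]
width: 0.551
grip_force: 0.0
time_s: 21.27
tool_pos: [0.5345, -0.24, 0.2636]
ee_rot: [-2.191, -2.249, -0.0]
contact_force: [0.3, -0.8, -0.8]
width: 0.55
grip_force: 0.0
[ 0.53457549 -0.23961335  0.26370181]
```

View pics/w10b.png

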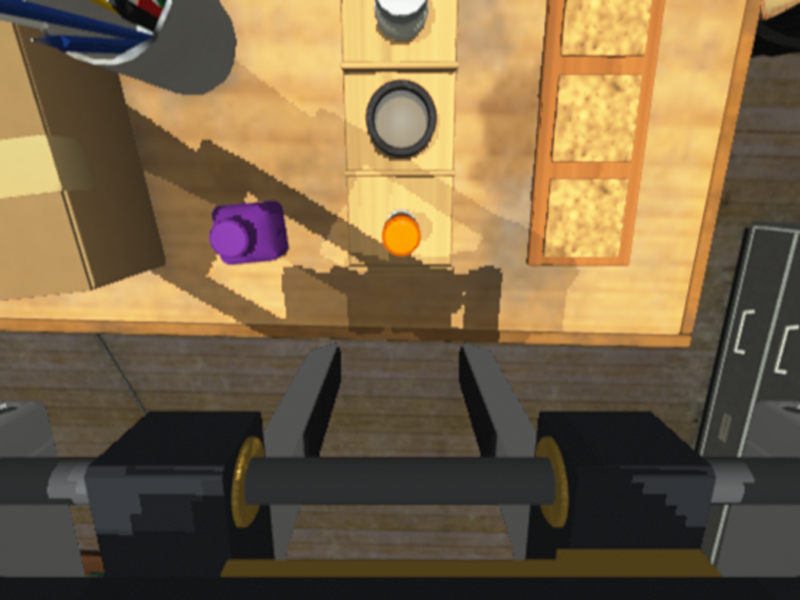

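View pics/s10.png

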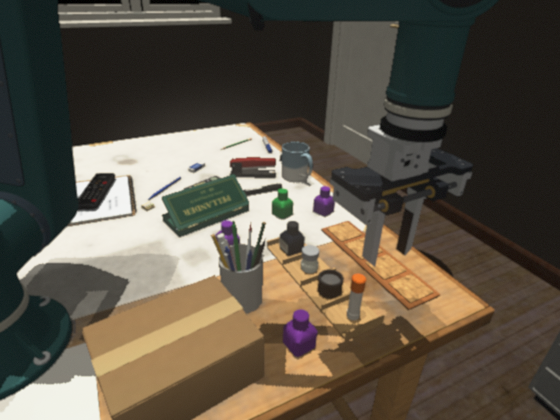

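All four stand upright in reverse order: glue (401,235), loupe (401,118), jar (401,5) and ink behind it. The bystanders are untouched. One quick check of the centring before handing in.

```bash
python3 - <<'E'
from h import *
s=load('w10')
def P(n,u,v,z): print(n,np.round(ray(s,u/1.42857,v/1.42857,z)*1000,1)[:2])
for n,u,v,z in [('glue',401,235,.092),('loupe',401,118,.038),('D5',348,267,.019),('D5R',453,266,.019),('D4',347,175,.019),('D4R',455,174,.019),('D3',342,69,.019),('D3R',457,67,.019)]: P(n,u,v,z)
arm.hand_in()
E
```

```text
glue [ 534.1 -191. ]
loupe [ 532.3 -120.7]
D5 [ 495. -224.]
D5R [ 574.4 -221.2]
D4 [ 494.6 -157.1]
D4R [ 572.  -154.4]
D3 [491.5 -88.3]
D3R [569.3 -85.1]
the job is handed in; nothing more can be done
```

All four things stand upright in the new rack in reverse order (left to right: ink, jar, loupe, glue), close to the middle of their compartments (glue and loupe within about 2 mm in the last check), with the mug, calculator and marker left alone, and the job was handed in after about 21 s of the 106 s allowed; I have not seen the verdict.

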